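Uncouple the mould clamp's beam and hold it up

ROBOT

A 6-joint arm with a two-finger parallel gripper is mounted at the origin on the work surface. World frame = base frame: x ahead of the robot, y to its left, z up, the work surface at z = 0. Lengths are in m, angles in degrees, forces in N, time in s.
With the tool pointing down it reaches from about 0.4 to 0.825 m from the base axis. Payload 7 kg.
Tool frame: the origin (TCP) lies midway between the tips of the shut fingers; the grasp point (between the pads) lies 19 mm behind it; z points along the fingers, y is the line along which they close (so a half turn about z gives the same grasp; the last joint's range is limited). The gripper opens to 88 mm and grips with 3 to 60 N. Pads are 19 mm wide; open, the fingers measure 130 mm over their backs; the gripper's body (78 mm by 193 mm) begins 47 mm behind the grasp point.
Start: joints at [79.647, 20.546, 0.682, 0, -70.136, -16.507], TCP at [0.305, 0.602, 0.227] pointing down, gripper open.
Joint ranges: [-176.03, 176.03], [-82.01, 121.73], [-58.28, 71.71], [-173.87, 95.51], [-174.79, -0.11], [-173.66, 173.66]. Speed limits (degrees/s): [136.94, 136.94, 172.46, 180, 180, 180].

INTERFACE

Orientations are given as [roll, pitch, yaw] about the fixed x, y, z axes, in that order (R = Rz(yaw) Ry(pitch) Rx(roll)).
In Python, from plant import ctrl gives the robot as it stands. The module is installed in compiled form; this text tells all that it offers.
- The arm moves only by the tool send_rows, never from a script. Its argument "plan" is a list that holds one entry, the list of rows, each a list of 6 numbers: the shift along the tool's x, y, z in shares of 75 cm (1.0 is 75 cm), then the turn, a rotation vector about the tool's x, y, z in fractions of the full range, 1 being 180 degrees. A call has 1 to 8 rows; each row is the pose to reach, as a shift and turn from the pose commanded when the call began, along the tool's axes at that moment; what a row does not reach only later rows make up. A row lasts 1/12 s, in which the tool goes at most 41.7 mm and 7.16 degrees, less where a joint would pass 70% of its speed; a pose out of reach is approached as far as the arm can. A call with a gripper value outside its range is refused whole. "fingers" is the opening, from 0 (shut) to 1 (fully open), set as the call begins (left out, the last holds). The fingers move at their own pace and stop on an object; the grip force is fixed at half the most. Time passes only in rows, so rows that repeat a pose let the fingers close. It gives the time, the measured TCP pose, the force, the opening and the grip force at its end, in the units of the state.
- ctrl.get_obs(): the state, without advancing time (a new reading comes with each control period).
- ctrl.snapshot(name): name is "side" or "top"; returns a dict with "img" (480x640x3 uint8, red, green, blue), "K" (3x3 intrinsics, pixels), "pose" (4x4, takes a point from camera to world coordinates). Camera axes: x right, y down, z forward; pixel columns grow to the right and rows downward; lengths in m; the calibration is good to about 2 mm. A picture is of the moment at which its call begins. There is no depth.
- ctrl.close_job(): hands the job in; it is judged then, once.
The state is a dict: "clock": time; "joint_pos": joint angles; "qvel": joint speeds; "tau": joint torques, N m; "tool_pos": TCP position; "orientation": TCP orientation; "force": force on the tool from outside, world axes, zero at the start; "moment": the same for the moment, N m; "opening": finger opening in m; "gripper_force": force on a finger pad.
Only numpy, scipy, OpenCV 4.12 (cv2) and the standard library are available. Lean on these libraries where they do the work, as an engineer would, in place of code of your own. Each camera call takes 0.05 s, during which the arm holds its last target. There are 200 camera calls.

TASK

Open the yellow dust cover on the mould clamp all the way until it leans back on its stop. Then pull the red latch post sideways to the end of its spring travel, and with it held out lift the beam's blue coupler off the ball, to about 8 cm above where it sat (never less than 6 cm). Finish while still holding the beam up steady with the gripper, the cover still open, and leave the plaster mould and the other things on the table where they are.

Things in the scene. Friction and masses are not known exactly. Their poses are not given: they have to be found in the camera images.
- clamp: Mould clamp, fixed to the table: green base plate 320 x 150 x 18 mm. Origin: centre of its underside. x runs from the ball end (-x, nearer the robot) to the hinge end (+x), y to the robot's left, z up. Steel ball 28 mm across on a 13 mm neck, centre at (-100, 0, 112) mm. The beam's hinge axis runs along y through (130, 0, 126) mm. Place and yaw vary.
- beam (a joint): Angle of the aluminium beam (30 mm wide, 22 mm high): 0 = coupler seated on the ball, grows to 0.8 rad as the coupler end rises. Free hinge: let go, it falls back. The coupler is 230 mm from the hinge, so 0.26 rad is 60 mm of lift. Beam, coupler, latch and cover weigh about 0.6 kg together. With the latch in, it lifts only 1 to 2 mm.
- coupler (a point): Blue steel coupler head, 56 x 48 x 43 mm, on the free end of the beam, sitting over the ball. Origin: at the centre of the ball while seated (112 mm above the table); axes as the clamp's, tilting with the beam. Its top is 26 mm above its origin, 138 mm above the table.
- latch (a joint): Travel of the latch out of the coupler towards the clamp's +y: 0 = in, its fork under the ball; 0.024 m = fully out at its stop. A spring pushes it back in with 2 N at 0 and 6.8 N at 24 mm. It must be held out (over 19 mm) until the coupler has risen about 30 mm off the ball; after that it may return.
- latch_grip (a point): Grip point on the red latch post, 90 mm to the coupler's +y side of the ball, 20 mm above the ball's centre (132 mm above the table) with the latch in. Post upright, 18 mm along x, 14 mm along y, top 18 mm above this point, foot 33 mm below it on a 12 mm wide brass bar along y. 59 mm gap from post to coupler. The shut cover lies 6 mm above the post. The beam can be raised by this post.
- cover (a joint): Angle of the yellow dust cover, hinged on the coupler: 0 = shut over coupler and latch, 1.9 rad = fully open, resting on its stop, leaning back past upright away from the robot. It falls shut if let go below about 1.5 rad, and falls on to its stop if let go above about 1.65 rad.
- cover_grip (a point): Grip point on the cover's black handle, a post 14 x 14 mm standing 31 mm above the cover's top face (161 mm above the table when shut). The point is 23.5 mm above that face, 8 mm below the post's top, 83 mm from the hinge axis towards the robot and 17 mm from the cover's front edge. Axes: the cover's, as the clamp's when shut.
- cover_hinge (a point): Point on the cover's hinge axis (along the clamp's y), level with the handle in y, 158.5 mm above the table with the beam seated, 60 mm beyond the ball. The cover is a panel 100 mm (hinge to front) x 142 mm (along y) x 5 mm with a 20 mm skirt down its front edge. Opening lifts the front edge up and away from the robot.
- mould: Cream plaster casting mould, 86 x 80 x 70 mm, 0.6 kg, two halves with black bands, standing loose on the clamp's base below the beam (2 mm under its rubber pad). Origin: centre of its underside. Leave it.
- owl: Cream and brown ceramic owl pot, 104 mm across, 158 mm high with its ears. Origin under its centre. Bystander, on a plywood board 18 mm thick.
- tumbler: Dark brown tumbler, 72 mm across, 125 mm high. Origin under its centre. Bystander on a board.
- bowl: Terracotta bowl, 120 mm across, 55 mm high. Origin under its centre. Bystander on a board.
- glaze_jar: Blue lidded jar, 70 mm across, 100 mm high. Origin under its centre. Bystander on a board.
Not all that is in view belongs to the job. What is shaped like the mould but green is not meant.

How it is judged:
By the outcome, as a careful person would: the job done as asked, in the order asked, and still so for the second after the job is handed in, while the arm keeps its last pose, push and grip.
It also fails if it takes over 58 s, if anything falls off the work surface, if the arm or the gripper's body presses on something with over 40 N, if the wrist force passes 120 N, or if a joint passes its speed limit or range.

## Working session

There is one attempt and no reset: what is moved stays moved. The work goes in short steps, Python scripts to look and compute and a tool call to move; the robot and the scene stay as the last step left them, time stands still between calls to the robot, and variables do not carry over. Pictures are saved under pics/ and viewed, at most 10 in all, crops included, and the job is handed in when it is done.

Besides the shell and the picture viewer there is one more tool, called after ">>>" by a JSON object that holds its "fn" and its "kwargs", one argument or row to a line. send_rows: Moves the arm, as the interface text tells. Its arguments: {"type":"object","properties":{"plan":{"type":"array","items":{"type":"array","items":{"type":"array","items":{"type":"number"}}}},"fingers":{"type":"number"}},"required":["plan"]}

```bash
mkdir -p pics; python3 - <<'E'
from plant import ctrl
import cv2,numpy as np
np.set_printoptions(precision=4,suppress=True)
o=ctrl.get_obs();print(o)
for n in("side","top"):
    s=ctrl.snapshot(n);cv2.imwrite(f"pics/{n}0.png",s["img"][:,:,::-1]);print(n,s["K"],s["pose"])
E
```

```text
{'clock': 0.0, 'joint_pos': array([ 79.6468,  20.5909,   0.6323,  -0.0197, -70.1361, -16.5063]), 'qvel': array([-0.0235, -0.0261,  0.0673, -0.0386,  0.0309,  0.0049]), 'tau': array([  0.0007, -58.2714,  29.3043,   6.9971,   0.0067,  -0.0002]), 'tool_pos': array([0.3048, 0.6017, 0.2256]), 'orientation': array([179.9039,  -0.0091, -26.8661]), 'force': array([-0.4725,  0.0449, -0.8546]), 'moment': array([ 0.0629, -0.0053, -0.043 ]), 'gripper_force': 0.0, 'opening': 0.08765025346397243}
side [[534.3365   0.     317.2274]
 [  0.     534.3365 241.5859]
 [  0.       0.       1.    ]] [[ 0.7309 -0.3946  0.5568 -0.2103]
 [-0.6823 -0.4023  0.6104 -0.881 ]
 [-0.0169 -0.8261 -0.5633  0.9308]
 [ 0.      0.      0.      1.    ]]
top [[500.6169   0.     314.9254]
 [  0.     500.6169 239.3565]
 [  0.       0.       1.    ]] [[-0.0314 -0.9785  0.2038  0.3604]
 [-0.9995  0.0318 -0.0015  0.0062]
 [-0.005  -0.2037 -0.979   1.158 ]
 [ 0.      0.      0.      1.    ]]
```

View pics/side0.png

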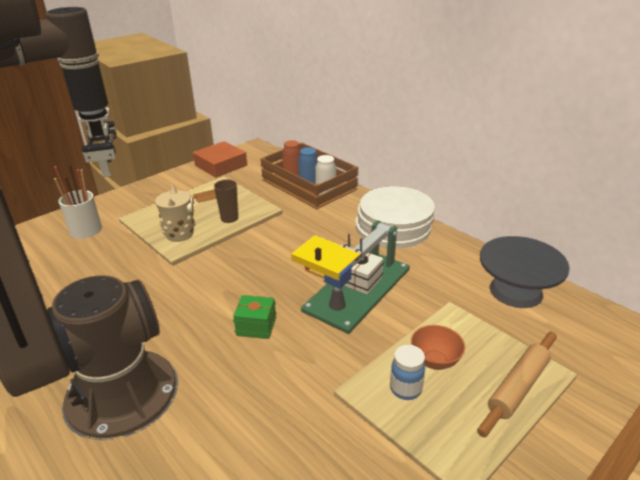

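View pics/top0.png

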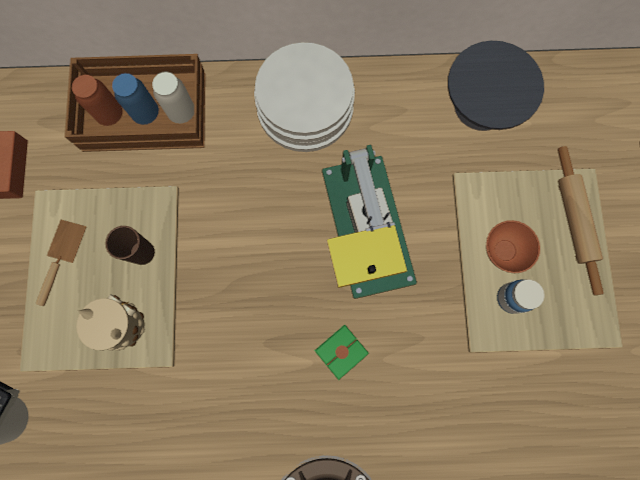

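The side view shows the shut yellow cover at about (325,255), with its black handle at (318,254). The clamp base spans roughly (305–410, 230–330). In the top view the cover is at (367,257) and the handle at (372,269). The base plate runs from (385,295) to (350,165). The green look-alike block at (342,352) top and (255,316) side is not part of the job. There is only one clamp.

```bash
cat > h.py <<'E'
import cv2,numpy as np
from plant import ctrl
np.set_printoptions(precision=4,suppress=True)
def ray(s,p):
    d=s["pose"][:3,:3]@np.linalg.inv(s["K"])@[p[0],p[1],1.]
    return s["pose"][:3,3],d/np.linalg.norm(d)
def onz(s,p,z):
    c,d=ray(s,p);return c+d*(z-c[2])/d[2]
def tri(s1,p1,s2,p2):
    c1,d1=ray(s1,p1);c2,d2=ray(s2,p2)
    t=np.linalg.lstsq(np.c_[d1,-d2],c2-c1,rcond=None)[0]
    a,b=c1+t[0]*d1,c2+t[1]*d2;return (a+b)/2,np.linalg.norm(a-b)*1000
def blob(m,box):
    x0,y0,x1,y1=box;k=np.zeros_like(m);k[y0:y1,x0:x1]=m[y0:y1,x0:x1]
    n,l,st,c=cv2.connectedComponentsWithStats(k);i=1+st[1:,4].argmax();return (l==i).astype(np.uint8)*255,c[i],st[i]
def mask(s,lo,hi): return cv2.inRange(cv2.cvtColor(s["img"],cv2.COLOR_RGB2HSV),lo,hi)
Y=((22,150,90),(34,255,255)); G=((70,80,30),(90,255,140)); K_=((0,0,0),(179,255,60)); R=((0,150,60),(6,255,255)); B=((105,90,40),(125,255,255))
E
python3 - <<'E'
from h import *
S=ctrl.snapshot("side");T=ctrl.snapshot("top")
out={}
for n,s,bx in(("side",S,(285,225,420,340)),("top",T,(310,140,425,310))):
    y,c,st=blob(mask(s,*Y),bx);print(n,"yellow",c,st)
    ct=max(cv2.findContours(y,0,2)[0],key=cv2.contourArea)
    q=cv2.approxPolyDP(cv2.convexHull(ct),4,True)[:,0];print("poly",q.tolist())
    if n=="top": q=cv2.boxPoints(cv2.minAreaRect(ct));print("at z161:",[onz(s,p,.161)[:2] for p in q])
    x,yy,w,h=st[:4]
    k,kc,ks=blob(mask(s,*K_),(x+5,yy-6,x+w-5,yy+h-5));print("black",kc,ks);out[n]=(kc,ks)
    g,gc,gs=blob(mask(s,*G),bx);print("green",gs)
    gct=np.vstack(cv2.findContours(g,0,2)[0]);
    if n=="top":
        bp=cv2.boxPoints(cv2.minAreaRect(gct));P=np.array([onz(s,p,.018) for p in bp]);print("plate",P[:,:2],"center",P.mean(0),[np.linalg.norm(P[i]-P[i-1]) for i in range(4)])
    x0,y0,x1,y1=bx
    cv2.imwrite(f"pics/crop_{n}.png",cv2.resize(s["img"][y0:y1,x0:x1,::-1],None,fx=4 if n=="side" else 3.4,fy=4 if n=="side" else 3.4,interpolation=cv2.INTER_CUBIC))
ps,pt=out["side"],out["top"]
print("handle centroid",tri(S,ps[0],T,pt[0]))
E
```

```text
side yellow [323.982  255.9851] [ 292  235   68   44 1607]
poly [[292, 252], [315, 235], [359, 255], [334, 278], [293, 260]]
black [318. 252.] [318 252   1   1   1]Traceback (most recent call last):
  File "<stdin>", line 11, in <module>
  File "h.py", line 15, in blob
    n,l,st,c=cv2.connectedComponentsWithStats(k);i=1+st[1:,4].argmax();return (l==i).astype(np.uint8)*255,c[i],st[i]
                                                     ~~~~~~~~~~~~~~~^^
ValueError: attempt to get argmax of an empty sequence
```

```bash
python3 - <<'E'
from h import *
S=ctrl.snapshot("side");T=ctrl.snapshot("top")
hs=lambda s,u,v:cv2.cvtColor(s["img"],cv2.COLOR_RGB2HSV)[v,u]
print("hsv green",hs(T,405,285),hs(T,335,180),hs(S,330,315),"handle",hs(T,372,269),hs(S,318,254))
for n,s,bx in(("side",S,(285,225,420,340)),("top",T,(310,140,425,310))):
    y,c,st=blob(mask(s,*Y),bx)
    ct=max(cv2.findContours(y,0,2)[0],key=cv2.contourArea)
    hull=cv2.drawContours(np.zeros_like(y),[cv2.convexHull(ct)],0,255,-1)
    hull=cv2.erode(hull,np.ones((5,5)))
    k,kc,ks=blob(hull&mask(s,(0,0,0),(179,255,85)),bx);print(n,"handle",kc,ks)
    q=cv2.approxPolyDP(cv2.convexHull(ct),3,True)[:,0];print("poly",q.tolist())
    if n=="top":
        q=cv2.boxPoints(cv2.minAreaRect(ct));print("rect",q,[onz(s,p,.161)[:2] for p in q])
    x0,y0,x1,y1=bx
    cv2.imwrite(f"pics/crop_{n}.png",cv2.resize(s["img"][y0:y1,x0:x1,::-1],None,fx=5 if n=="side" else 3.5,fy=5 if n=="side" else 3.5,interpolation=cv2.INTER_CUBIC))
E
```

```text
hsv green [ 75 104  88] [ 75 104  93] [ 63  84 115] handle [170  17  44] [ 17 134  61]
side handle [317.5366 253.878 ] [316 249   4  11  41]
poly [[292, 252], [315, 235], [359, 255], [337, 279], [293, 260]]Traceback (most recent call last):
  File "<stdin>", line 10, in <module>
  File "h.py", line 15, in blob
    n,l,st,c=cv2.connectedComponentsWithStats(k);i=1+st[1:,4].argmax();return (l==i).astype(np.uint8)*255,c[i],st[i]
                                                     ~~~~~~~~~~~~~~~^^
ValueError: attempt to get argmax of an empty sequence
```

View pics/crop_side.png

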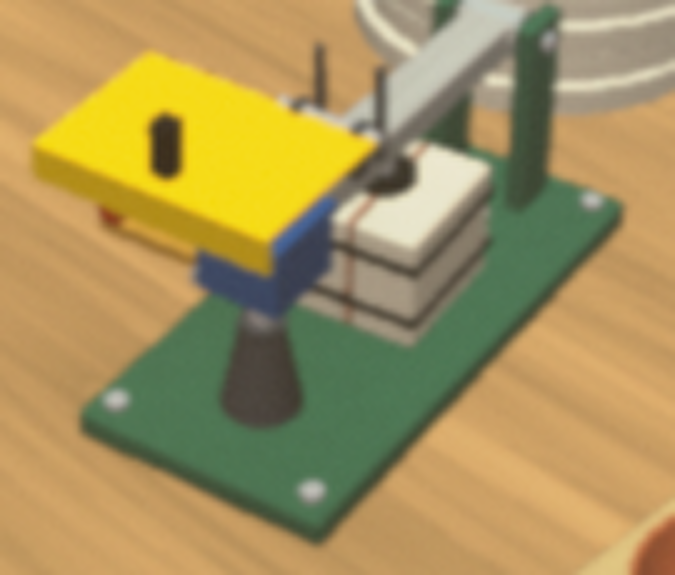

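The enlarged crop confirms one clamp. The black handle post top is at crop (165,120), the blue coupler is under the cover's right part, and the red post foot shows at (110,215), to the clamp's +y. The base corners are visible.

```bash
sed -i 's/^Y=.*/Y=((22,150,90),(34,255,255)); G=((55,70,40),(95,255,160)); R=((0,150,60),(6,255,255)); B=((105,90,40),(125,255,255))/' h.py; python3 - <<'E'
from h import *
S=ctrl.snapshot("side");T=ctrl.snapshot("top")
y,c,st=blob(mask(T,*Y),(310,140,425,310));print("yel",c,st)
k,kc,ks=blob(mask(T,(0,0,0),(179,255,85)),(352,250,392,285));print("handle",kc,ks)
Ks=np.array([317.54,253.88])
print("tri centroid",tri(S,Ks,T,kc))
print("tri top", [tri(S,(317.5,249.5),T,p) for p in ((kc[0],ks[1]+ks[3]-2),(kc[0],ks[1]+2))])
# cover corners
ct=max(cv2.findContours(y,0,2)[0],key=cv2.contourArea)
q=cv2.approxPolyDP(cv2.convexHull(ct),3,True)[:,0];print("poly",q.tolist())
q=cv2.boxPoints(cv2.minAreaRect(ct));P=np.array([onz(T,p,.161)[:2] for p in q]);print("cov",P,P.mean(0),[np.linalg.norm(P[i]-P[i-1]) for i in range(4)])
g,gc,gs=blob(mask(T,*G),(310,140,425,310));print("green",gs)
gct=np.vstack(cv2.findContours(g,0,2)[0]);bp=cv2.boxPoints(cv2.minAreaRect(gct));print(bp)
P=np.array([onz(T,p,.018)[:2] for p in bp]);print("plate",P,"center",P.mean(0),[np.linalg.norm(P[i]-P[i-1]) for i in range(4)])
x0,y0,x1,y1=(310,140,425,310)
cv2.imwrite("pics/crop_top.png",cv2.resize(T["img"][y0:y1,x0:x1,::-1],None,fx=3.5,fy=3.5,interpolation=cv2.INTER_CUBIC))
E
```

```text
yel [376.5278 237.3532] [336 226  68  37 504]
handle [371.2632 268.9123] [368 265   8   9  57]
tri centroid (array([ 0.5003, -0.104 ,  0.1772]), np.float64(2.4868011833678634))
tri top [(array([ 0.4953, -0.1042,  0.1916]), np.float64(5.021384810703534)), (array([ 0.5021, -0.1026,  0.1887]), np.float64(3.190857560682928))]
poly [[403, 258], [395, 262], [338, 245], [336, 237], [394, 226]]
cov [[ 0.574  -0.0375]
 [ 0.5927 -0.1643]
 [ 0.5183 -0.1722]
 [ 0.5002 -0.0473]] [ 0.5463 -0.1053] [np.float64(0.07442153196686044), np.float64(0.12815451010648776), np.float64(0.07476003722011974), np.float64(0.12625531910421525)]
green [ 351  145   65  153 1768]
[[318.5883 157.353 ]
 [380.706  141.8235]
 [416.0589 283.2353]
 [353.9412 298.7647]]
plate [[ 0.799  -0.0107]
 [ 0.8338 -0.1624]
 [ 0.488  -0.223 ]
 [ 0.4572 -0.0797]] center [ 0.6445 -0.1189] [np.float64(0.34869633853691184), np.float64(0.1556336891771909), np.float64(0.3510374040868653), np.float64(0.1465643551789797)]
```

View pics/crop_top.png

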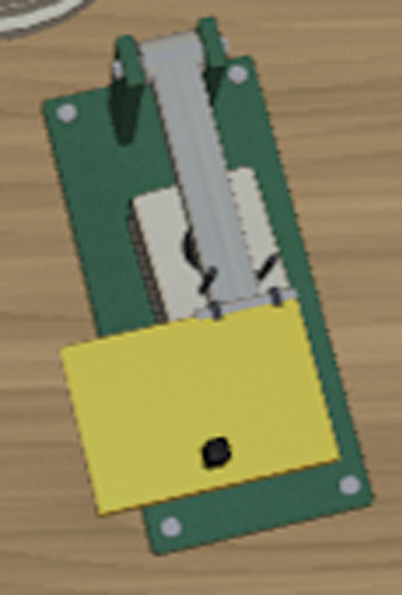

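The top crop shows the cover as a quad with corners (62,348), (297,298), (341,460), (100,516), and the handle at (216,452). The plate corners are (43,102), (250,57), (373,503), (152,554).

```bash
sed -i 's/^Y=((22,150,90)/Y=((22,120,90)/' h.py; python3 - <<'E'
from h import *
S=ctrl.snapshot("side");T=ctrl.snapshot("top")
C=lambda a:np.array(a)/3.5+[310-.36,140-.36]
g=cv2.cvtColor(T["img"],cv2.COLOR_RGB2GRAY)
cov=C([(62,348),(297,298),(341,460),(100,516)]);pl=C([(43,102),(250,57),(373,503),(152,554)])
sc=C([(67,113),(237,73),(349,485),(171,527)])
def rep(n,P):
    P=np.array(P);L=[np.linalg.norm(P[i]-P[i-1]) for i in range(4)]
    d=(P[0]+P[1]-P[2]-P[3]);e=P[0]+P[3]-P[1]-P[2]
    print(n,P.mean(0),np.array(L),"yaw",np.degrees(np.arctan2(d[1],d[0])),np.degrees(np.arctan2(-e[0],e[1])));return P
rep("cover",[onz(T,p,.1585)[:2] for p in cov])
rep("plate",[onz(T,p,.018)[:2] for p in pl])
rep("screws",[onz(T,p,.02)[:2] for p in sc])
# two-view cover corners: side crop scale 5, offset 285,225
D=lambda a:np.array(a)/5+[285-.4,225-.4]
sd=D([(150,52),(375,150),(272,248),(35,150)])
P=[tri(S,a,T,b) for a,b in zip(sd,cov)]
for p in P:print("corner",p)
rep("cov2",[p[0][:2] for p in P])
print("handle top",tri(S,D((165,122)),T,C((217,448))), "screws 2v",tri(S,D((118,400)),T,sc[3]),tri(S,D((312,490)),T,sc[2]),tri(S,D((592,201)),T,sc[1]))
E
```

```text
cover [ 0.5322 -0.0993] [0.1003 0.141  0.0982 0.1424] yaw 10.81757027503386 10.82015235067535
plate [ 0.6286 -0.12  ] [0.3164 0.1461 0.3161 0.1483] yaw 11.141542620407208 11.035758457828491
screws [ 0.6305 -0.121 ] [0.2902 0.1201 0.2914 0.1197] yaw 11.287879665808251 11.688702085348588
corner (array([ 0.5671, -0.0202,  0.1612]), np.float64(1.4786400828923383))
corner (array([ 0.5924, -0.1584,  0.157 ]), np.float64(3.7674565679249574))
corner (array([ 0.4975, -0.1787,  0.1576]), np.float64(0.1040677435408048))
corner (array([ 0.4701, -0.0391,  0.1564]), np.float64(0.6489609003476104))
cov2 [ 0.5318 -0.0991] [0.0988 0.1405 0.0971 0.1423] yaw 11.52644279709359 10.760263978692402
handle top (array([ 0.501 , -0.1034,  0.1909]), np.float64(2.004414954975864)) screws 2v (array([ 0.4755, -0.0904,  0.0217]), np.float64(0.9475440675421287)) (array([ 0.4989, -0.2073,  0.0222]), np.float64(1.3462689496281857)) (array([ 0.7843, -0.1505,  0.0208]), np.float64(2.323272774832639))
```

Measured clamp: centre (0.630, -0.1205), yaw 11.1°. The cover is 0.100 x 0.142 at z≈0.158, and the handle top is at z 0.191 (text says 0.192). The handle lies 23 mm in front of the ball (text: 60-83=-23). All of this agrees with the text.

```bash
cat >> h.py <<'E'
from scipy.spatial.transform import Rotation as Ro
YAW=11.1; Cc=np.array([.630,-.1205,0]); M=Ro.from_euler('z',YAW,degrees=True)
def W(p): return Cc+M.apply(np.array(p))            # clamp frame (m) -> world
def tool(tilt=0): # pointing down, y along clamp +y; tilt>0 = follows the cover opening / beam rising
    return M*Ro.from_euler('y',tilt,degrees=True)*Ro.from_euler('xyz',[180,0,180],degrees=True)
def go(grasp,R,name="",base=None):  # shift cm / rotvec deg taking the base (now) to grasp point pose
    if base is None:
        o=ctrl.get_obs();base=(o["tool_pos"],Ro.from_euler('xyz',o["orientation"],degrees=True))
    p,r=base; t=np.array(grasp)+R.apply([0,0,.019])
    print(name,np.round(r.inv().apply(t-p)*100,2),np.round((r.inv()*R).as_rotvec(degrees=True),2),"tcp",t)
    return t,R
E
python3 - <<'E'
from h import *
H=np.array([.501,-.1035,.1845]);print("handle clamp frame",M.inv().apply(H-Cc))
b=go([.305,.602,.30],Ro.from_euler('xyz',ctrl.get_obs()["orientation"],degrees=True),"up")
go(H+[0,0,.09],tool(),"over");print(tool().as_matrix())
E
```

```text
handle clamp frame [-0.1233  0.0415  0.1845]
up [ 0.01  0.01 -5.45] [0. 0. 0.] tcp [0.305 0.602 0.281]
over [49.37 54.09 -2.89] [  0.    -0.01 142.04] tcp [ 0.501  -0.1035  0.2555]
[[-0.9813 -0.1925 -0.    ]
 [-0.1925  0.9813  0.    ]
 [ 0.      0.     -1.    ]]
```

Careful with the scale: shifts go in shares of 75 cm and turns go in shares of 180 degrees. That gives: 54.1 cm / 75 = 0.7213, 49.4 cm / 75 = 0.6587, 142 degrees / 180 = 0.7889.

>>> {"fn": "send_rows", "kwargs": {
  "plan": [
    [[0,0,-0.0533,0,0,0],[0,0,-0.1067,0,0,0],[0.6587,0.7213,-0.1067,0,0,0.7889],[0.6587,0.7213,-0.1067,0,0,0.7889],[0.6587,0.7213,-0.1067,0,0,0.7889],[0.6587,0.7213,-0.1067,0,0,0.7889],[0.6587,0.7213,-0.1067,0,0,0.7889],[0.6587,0.7213,-0.1067,0,0,0.7889]]
  ],
  "fingers": 0.5
}}

```text
clock: 1.17
tool_pos: [0.372, 0.3593, 0.3068]
orientation: [-180.0, 0.0, -70.2]
force: [1.0, -0.2, 0.9]
opening: 0.045
gripper_force: 0.0
```

```bash
python3 - <<'E'
from h import *
go([.501,-.1035,.2745],tool(),"over");o=ctrl.get_obs();print(o["tool_pos"],o["orientation"],o["joint_pos"],o["force"])
E
```

```text
over [47.91  3.58  5.11] [ 0.    0.04 98.74] tcp [ 0.501  -0.1035  0.2555]
[0.372  0.3593 0.3068] [-179.9722    0.0251  -70.1628] [ 65.772    2.9445 -11.3912   0.0026 -75.6269 -45.9355] [ 0.9544 -0.2361  0.8865]
```

To row units: 47.9 cm / 75 = 0.6387, 3.6 cm / 75 = 0.048, 98.7 degrees / 180 = 0.5483.

>>> {"fn": "send_rows", "kwargs": {
  "plan": [
    [[0.6387,0.048,0.0267,0,0,0.5483],[0.6387,0.048,0.0267,0,0,0.5483],[0.6387,0.048,0.0267,0,0,0.5483],[0.6387,0.048,0.0267,0,0,0.5483],[0.6387,0.048,0.0267,0,0,0.5483],[0.6387,0.048,0.0267,0,0,0.5483],[0.6387,0.048,0.0267,0,0,0.5483],[0.6387,0.048,0.0267,0,0,0.5483]]
  ]
}}

```text
clock: 1.83
tool_pos: [0.463, 0.0389, 0.2933]
orientation: [-180.0, 0.1, -127.5]
force: [0.8, 0.3, 0.4]
opening: 0.0441
gripper_force: 0.0
```

```bash
python3 - <<'E'
from h import *
go([.501,-.1035,.2745],tool(),"over");o=ctrl.get_obs();print(o["joint_pos"])
E
```

```text
over [  9.   -11.67   3.77] [-0.01  0.09 41.45] tcp [ 0.501  -0.1035  0.2555]
[ 29.1871  -2.1682 -18.2831   0.0026 -73.7945 -66.6414]
```

To row units: -11.7 cm / 75 = -0.156, 9 cm / 75 = 0.12, 41.4 degrees / 180 = 0.23.

>>> {"fn": "send_rows", "kwargs": {
  "plan": [
    [[0.12,-0.156,0.0507,0,0,0.23],[0.12,-0.156,0.0507,0,0,0.23],[0.12,-0.156,0.0507,0,0,0.23],[0.12,-0.156,0.0507,0,0,0.23],[0.12,-0.156,0.0507,0,0,0.23],[0.12,-0.156,0.0507,0,0,0.23],[0.12,-0.156,0.0507,0,0,0.23],[0.12,-0.156,0.0507,0,0,0.23]]
  ]
}}

```text
clock: 2.5
tool_pos: [0.502, -0.1016, 0.2548]
orientation: [-180.0, 0.0, -168.4]
force: [-0.2, 0.5, -0.6]
opening: 0.0434
gripper_force: 0.0
```

```bash
python3 - <<'E'
from h import *
go([.501,-.1035,.1845],tool(),"down");o=ctrl.get_obs();print(o["joint_pos"],o["tool_pos"],o["orientation"],o["force"])
E
```

```text
down [ 0.14 -0.17  8.93] [-0.    0.01  0.54] tcp [ 0.501  -0.1035  0.1655]
[ 10.5516   4.0009 -16.9951   0.0017 -68.9918 -88.916 ] [ 0.502  -0.1016  0.2548] [-179.9981    0.0122 -168.3638] [-0.1674  0.4728 -0.5591]
```

To row units: 8.7 cm / 75 = 0.116, 8.5 cm / 75 = 0.1133, 0.5 degrees / 180 = 0.0028.

>>> {"fn": "send_rows", "kwargs": {
  "plan": [
    [[0.0013,-0.0013,0.04,0,0,0.0028],[0.0013,-0.0013,0.08,0,0,0.0028],[0.0013,-0.0027,0.104,0,0,0.0028],[0.0013,-0.0027,0.1133,0,0,0.0028],[0.0013,-0.0027,0.116,0,0,0.0028],[0.0013,-0.0027,0.116,0,0,0.0028]]
  ]
}}

```text
clock: 3.0
tool_pos: [0.5019, -0.1033, 0.1682]
orientation: [-180.0, 0.0, -168.9]
force: [-0.1, 0.1, -0.3]
opening: 0.044
gripper_force: 0.0
```

>>> {"fn": "send_rows", "kwargs": {
  "plan": [
    [[0,0,0,0,0,0],[0,0,0,0,0,0],[0,0,0,0,0,0],[0,0,0,0,0,0],[0,0,0,0,0,0]]
  ],
  "fingers": 0
}}

```text
clock: 3.42
tool_pos: [0.5016, -0.1036, 0.1682]
orientation: [-180.0, 0.1, -169.0]
force: [-0.1, -0.1, 0.2]
opening: 0.0159
gripper_force: 0.0
```

```bash
python3 - <<'E'
from h import *
o=ctrl.get_obs();print(o["tool_pos"],o["orientation"],o["force"],o["opening"],o["gripper_force"])
r0=Ro.from_euler('xyz',o["orientation"],degrees=True);base=(o["tool_pos"],r0)
# arc about cover hinge; grip at actual place
T=ctrl.snapshot("top");cv2.imwrite("pics/grip.png",T["img"][:,:,::-1])
g=M.inv().apply(o["tool_pos"]+[0,0,-.0]-Cc);g[2]+=.019;print("grasp clamp",g)
h=np.array([-.04,g[1],.1585]);rel=g-h
for a in (8,16,24,32,40,48,56,64,72,80,88,96,104,109,112):
    tilt=a*30/110
    go(W(h+Ro.from_euler('y',a,degrees=True).apply(rel)),Ro.from_rotvec(M.apply([0,np.radians(tilt),0]))*r0,a,base)
E
```

```text
[ 0.5016 -0.1036  0.1682] [-179.9953    0.0507 -169.0171] [-0.084  -0.1293  0.1653] 0.015938557820675065 0.0
grasp clamp [-0.1227  0.0413  0.1872]
8 [-0.41  0.   -1.12] [ 0.    2.18 -0.  ] tcp [ 0.5056 -0.1028  0.1795]
16 [-0.97  0.   -2.17] [ 0.01  4.36 -0.  ] tcp [ 0.5111 -0.1017  0.1899]
24 [-1.67  0.   -3.13] [ 0.01  6.55 -0.  ] tcp [ 0.518  -0.1004  0.1995]
32 [-2.49  0.   -3.97] [ 0.02  8.73 -0.  ] tcp [ 0.5261 -0.0988  0.2079]
40 [-3.43  0.01 -4.68] [ 0.02 10.91 -0.  ] tcp [ 0.5352 -0.097   0.215 ]
48 [-4.45  0.01 -5.24] [ 0.03 13.09 -0.  ] tcp [ 0.5452 -0.095   0.2207]
56 [-5.53  0.01 -5.66] [ 0.03 15.27 -0.  ] tcp [ 0.5559 -0.093   0.2248]
64 [-6.66  0.01 -5.9 ] [ 0.04 17.45 -0.  ] tcp [ 0.5669 -0.0908  0.2273]
72 [-7.81  0.02 -5.99] [ 0.04 19.64 -0.  ] tcp [ 0.5782 -0.0886  0.2281]
80 [-8.96  0.02 -5.9 ] [ 0.04 21.82 -0.  ] tcp [ 0.5895 -0.0864  0.2273]
88 [-10.09   0.02  -5.65] [ 0.05 24.   -0.  ] tcp [ 0.6005 -0.0842  0.2248]
96 [-11.16   0.02  -5.24] [ 0.05 26.18 -0.  ] tcp [ 0.6111 -0.0821  0.2207]
104 [-12.16   0.02  -4.68] [ 0.06 28.36 -0.  ] tcp [ 0.6209 -0.0802  0.2151]
109 [-12.74   0.03  -4.26] [ 0.06 29.73 -0.  ] tcp [ 0.6266 -0.0791  0.2109]
112 [-13.07   0.03  -3.98] [ 0.06 30.55 -0.  ] tcp [ 0.6299 -0.0784  0.2081]
```

>>> {"fn": "send_rows", "kwargs": {
  "plan": [
    [[0,0,0.0027,0,0,0],[0,0,0.0027,0,0,0],[0,0,0.0027,0,0,0],[0,0,0.0027,0,0,0],[0,0,0.0027,0,0,0]]
  ],
  "fingers": 0
}}

```text
clock: 3.88
tool_pos: [0.5016, -0.1036, 0.1678]
orientation: [-180.0, 0.1, -169.0]
force: [-7.8, 3.3, 16.9]
opening: 0.0137
gripper_force: 30.0
```

To row units: -5.4 cm / 75 = -0.072, -3.3 cm / 75 = -0.044, 13.1 degrees / 180 = 0.0728.

>>> {"fn": "send_rows", "kwargs": {
  "plan": [
    [[-0.0053,0,-0.0173,0,0.0122,0],[-0.0133,0,-0.032,0,0.0244,0],[-0.0227,0,-0.044,0,0.0361,0],[-0.0333,0,-0.056,0,0.0483,0],[-0.0453,0,-0.0653,0,0.0606,0],[-0.0587,0,-0.072,0,0.0728,0]]
  ]
}}

```text
clock: 4.38
tool_pos: [0.5422, -0.0955, 0.2204]
orientation: [180.0, -13.5, -169.0]
force: [-8.8, 1.5, 5.9]
opening: 0.0138
gripper_force: 30.0
```

```bash
python3 - <<'E'
from h import *
o=ctrl.get_obs();print(o["tool_pos"],o["orientation"],o["force"],o["moment"],o["opening"],o["joint_pos"])
r=Ro.from_euler('xyz',o["orientation"],degrees=True)
g=M.inv().apply(o["tool_pos"]-r.apply([0,0,.019])-Cc);d=g-[-.04,g[1],.1585];print("grasp",g,"radius",np.hypot(d[0],d[2]),"ang",162-np.degrees(np.arctan2(d[2],d[0])))
S=ctrl.snapshot("side");cv2.imwrite("pics/lift1.png",cv2.resize(S["img"][180:340,240:440,::-1],None,fx=4,fy=3.75//1))
E
```

```text
[ 0.5422 -0.0955  0.2204] [ 179.9588  -13.5107 -169.0293] [-8.7961  1.5255  5.9234] [ 0.6713  2.8605 -0.2688] 0.013769850049694037 [ 10.4613  17.3216  -6.2432   0.079  -79.9457 -89.5184]
grasp [-0.0769  0.0415  0.2389] radius 0.08847907886102054 ang 47.345115922734564
```

View pics/lift1.png

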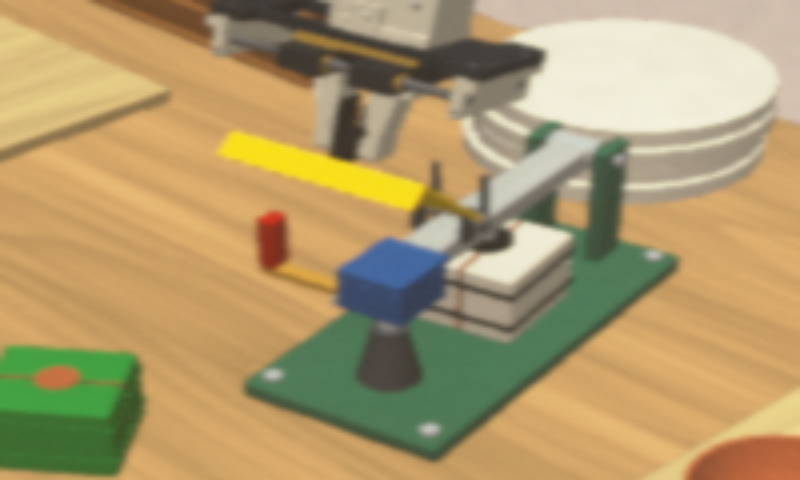

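The cover is open about 47° and held by its handle. The red post (272,240) and blue coupler (390,280) in the crop are now exposed, and nothing else has moved. I'll continue the arc.

```bash
python3 - <<'E'
from h import *
o=ctrl.get_obs();r0=Ro.from_euler('xyz',o["orientation"],degrees=True);base=(o["tool_pos"],r0)
g=M.inv().apply(o["tool_pos"]-r0.apply([0,0,.019])-Cc);h=np.array([-.04,g[1],.1585]);d=g-h
for a in (55,63,71,79,87,95,103,108):
    go(W(h+Ro.from_euler('y',a-47.3,degrees=True).apply(d)),Ro.from_rotvec(M.apply([0,np.radians((a-47.3)*.28),0]))*r0,a,base)
E
```

```text
55 [-0.92  0.   -0.65] [0.   2.16 0.  ] tcp [ 0.5542 -0.0931  0.225 ]
63 [-1.95  0.   -1.18] [0.01 4.4  0.  ] tcp [ 0.5653 -0.091   0.2277]
71 [-3.05  0.   -1.56] [0.01 6.64 0.  ] tcp [ 0.5767 -0.0887  0.2288]
79 [-4.19  0.01 -1.77] [0.01 8.88 0.  ] tcp [ 0.588  -0.0865  0.2281]
87 [-5.35  0.01 -1.82] [ 0.02 11.12  0.  ] tcp [ 0.5992 -0.0843  0.2258]
95 [-6.49  0.01 -1.69] [ 0.02 13.36  0.  ] tcp [ 0.6098 -0.0822  0.2219]
103 [-7.61  0.01 -1.4 ] [ 0.02 15.6   0.  ] tcp [ 0.6198 -0.0803  0.2164]
108 [-8.28  0.01 -1.14] [ 0.02 17.    0.  ] tcp [ 0.6256 -0.0791  0.2123]
```

To row units: -8.2 cm / 75 = -0.1093, -1.4 cm / 75 = -0.0187, 15.6 degrees / 180 = 0.0867.

>>> {"fn": "send_rows", "kwargs": {
  "plan": [
    [[-0.012,0,-0.008,0,0.0122,0],[-0.0253,0,-0.016,0,0.0244,0],[-0.04,0,-0.0213,0,0.0367,0],[-0.056,0,-0.024,0,0.0494,0],[-0.0707,0,-0.024,0,0.0617,0],[-0.0867,0,-0.0227,0,0.0744,0],[-0.1013,0,-0.0187,0,0.0867,0],[-0.1093,0,-0.016,0,0.0944,0]]
  ]
}}

```text
clock: 5.1
tool_pos: [0.6268, -0.0785, 0.2123]
orientation: [180.0, -30.2, -169.0]
force: [-1.8, 3.3, 3.6]
opening: 0.0137
gripper_force: 30.0
```

```bash
python3 - <<'E'
from h import *
o=ctrl.get_obs();print(o["tool_pos"],o["orientation"],o["force"],o["moment"],o["opening"],o["joint_pos"])
r=Ro.from_euler('xyz',o["orientation"],degrees=True)
g=M.inv().apply(o["tool_pos"]-r.apply([0,0,.019])-Cc);d=g-[-.04,g[1],.1585];print("grasp",g,"radius",np.hypot(d[0],d[2]),"ang",162-np.degrees(np.arctan2(d[2],d[0])))
S=ctrl.snapshot("side");cv2.imwrite("pics/lift2.png",cv2.resize(S["img"][180:340,240:440,::-1],None,fx=4,fy=3))
E
```

```text
[ 0.6268 -0.0785  0.2123] [ 179.9823  -30.2412 -168.9625] [-1.8192  3.2545  3.6302] [ 1.2328 -0.4819 -0.638 ] 0.013694490213432256 [  10.6457   35.8535   17.229     0.1834 -101.6162  -89.6246]
grasp [0.0145 0.0418 0.2288] radius 0.08891028932318991 ang 109.80101275265903
```

View pics/lift2.png

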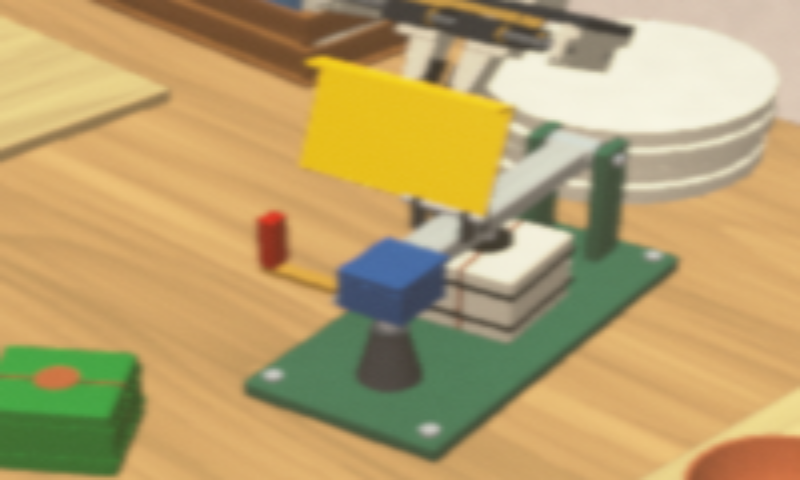

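The cover is upright, leaning back at about 109.8° (the stop is at 108.9°). I'll release and back off along the tool axis.

To row units: -12 cm / 75 = -0.16, -9 cm / 75 = -0.12.

>>> {"fn": "send_rows", "kwargs": {
  "plan": [
    [[0,0,0,0,0,0],[0,0,0,0,0,0],[0,0,0,0,0,0],[0,0,-0.0133,0,0,0],[0,0,-0.04,0,0,0],[0,0,-0.08,0,0,0],[0,0,-0.12,0,0,0],[0,0,-0.16,0,0,0]]
  ],
  "fingers": 0.5
}}

```text
clock: 5.82
tool_pos: [0.6845, -0.0684, 0.3186]
orientation: [-180.0, -30.1, -169.1]
force: [1.6, 0.2, -0.2]
opening: 0.0434
gripper_force: 0.0
```

```bash
python3 - <<'E'
from h import *
S=ctrl.snapshot("side");T=ctrl.snapshot("top")
for n,s,bx in(("S",S,(290,225,330,270)),("T",T,(320,225,360,290))):
    try:
        m,c,st=blob(mask(s,(0,120,60),(8,255,255))|mask(s,(172,120,60),(179,255,255)),bx);print(n,"red",c,st)
    except Exception as e: print(n,e)
    try: m,c,st=blob(mask(s,(105,100,40),(125,255,255)),(310,220,420,300));print(n,"blue",c,st)
    except Exception as e: print(n,e)
cv2.imwrite("pics/open_top.png",cv2.resize(T["img"][190:310,310:430,::-1],None,fx=5,fy=5,interpolation=cv2.INTER_CUBIC))
L=W([-.1,.09,.132]);B=W([-.1,0,.112]);print("pred latch",L,"ball",B)
for p in (L+[0,0,.018],L,B+[0,0,.026]):
  for n,s in(("S",S),("T",T)):
    q=s["K"]@(s["pose"][:3,:3].T@(p-s["pose"][:3,3]));print(n,q[:2]/q[2])
print(ctrl.get_obs()["tool_pos"],ctrl.get_obs()["force"])
E
```

```text
S red [307.5  259.32] [305 251   6  18 100]
S blue [336.1827 271.9975] [326 260  25  26 394]
T red [343.1842 267.0658] [340 262   8  12  76]
T blue [384.4537 256.109 ] [371 240  29  33 670]
pred latch [ 0.5145 -0.0514  0.132 ] ball [ 0.5319 -0.1398  0.112 ]
S [308.1145 251.5559]
T [343.3506 265.2794]
S [308.3017 257.3236]
T [342.9108 266.6106]
S [337.6265 267.5601]
T [385.4403 256.5059]
[ 0.6867 -0.0684  0.3207] [-0.5178  0.3917 -0.6568]
```

View pics/open_top.png

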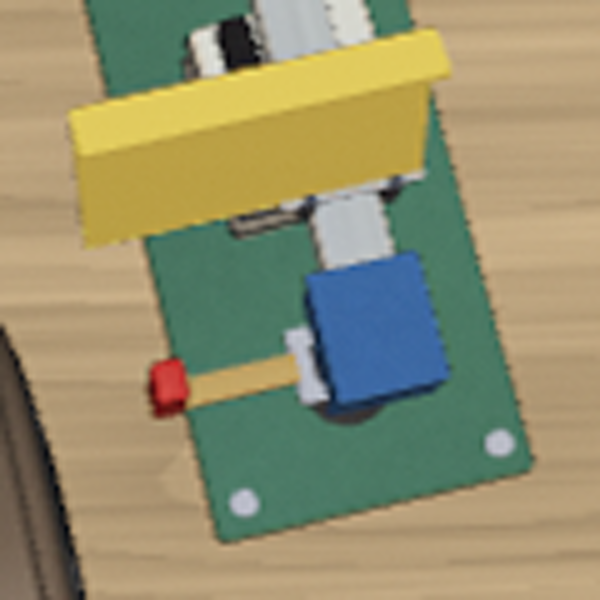

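The top crop shows the cover leaning back open. The red post top is at (168,375), i.e. image (343.6,265), and the coupler is at (380,325). The predicted post top is within 1 px in both views.

```bash
python3 - <<'E'
from h import *
S=ctrl.snapshot("side");T=ctrl.snapshot("top")
p=tri(S,(307.5,251.8),T,(343.5,265));print("post top",p,M.inv().apply(p[0]-Cc))
print("post mid",tri(S,(307.5,259.3),T,(343.2,267.1)))
L=np.r_[p[0][:2],.32];go(L,tool(),"over latch")
E
```

```text
post top (array([ 0.5142, -0.0511,  0.1496]), np.float64(2.2937394225369965)) [-0.1003  0.0904  0.1496]
post mid (array([ 0.5132, -0.0515,  0.1269]), np.float64(2.5709708282310464))
over latch [13.43  4.91  9.6 ] [  0.06 -30.03  -0.14] tcp [ 0.5142 -0.0511  0.301 ]
```

To row units: 13.4 cm / 75 = 0.1787, 9.6 cm / 75 = 0.128, -30 degrees / 180 = -0.1667.

>>> {"fn": "send_rows", "kwargs": {
  "plan": [
    [[0.1787,0.0653,0.128,0,-0.1667,0],[0.1787,0.0653,0.128,0,-0.1667,0],[0.1787,0.0653,0.128,0,-0.1667,0],[0.1787,0.0653,0.128,0,-0.1667,0],[0.1787,0.0653,0.128,0,-0.1667,0],[0.1787,0.0653,0.128,0,-0.1667,0],[0.1787,0.0653,0.128,0,-0.1667,0]]
  ]
}}

```text
clock: 6.6
tool_pos: [0.5052, -0.0533, 0.3025]
orientation: [179.9, 0.2, -169.0]
force: [1.6, 1.1, 0.9]
opening: 0.0437
gripper_force: 0.0
```

```bash
python3 - <<'E'
from h import *
go([.5144,-.0512,.130],tool(),"latch");o=ctrl.get_obs();print(o["tool_pos"],o["orientation"],o["joint_pos"],o["force"])
E
```

```text
latch [-0.89  0.02 19.15] [ 0.05  0.15 -0.12] tcp [ 0.5144 -0.0512  0.111 ]
[ 0.5052 -0.0533  0.3025] [ 179.946     0.1528 -169.0154] [ 16.1225   2.0542 -12.8598  -0.0415 -74.929  -95.127 ] [1.5951 1.1477 0.9432]
```

To row units: 12 cm / 75 = 0.16, 8 cm / 75 = 0.1067.

>>> {"fn": "send_rows", "kwargs": {
  "plan": [
    [[0,0,0.0533,0,0,0],[0,0,0.1067,0,0,0],[0,0,0.16,0,0,0],[0,0,0.16,0,0,0],[0,0,0.16,0,0,0]]
  ]
}}

```text
clock: 7.02
tool_pos: [0.5134, -0.0517, 0.1792]
orientation: [-180.0, -0.4, -169.0]
force: [1.2, -0.6, 1.9]
opening: 0.0439
gripper_force: 0.0
```

```bash
python3 - <<'E'
from h import *
go([.5144,-.0512,.130],tool(),"latch");o=ctrl.get_obs();print(o["tool_pos"],o["orientation"],o["force"])
E
```

```text
latch [-0.15  0.04  6.82] [-0.05 -0.43 -0.13] tcp [ 0.5144 -0.0512  0.111 ]
[ 0.5134 -0.0517  0.1792] [-179.9513   -0.429  -169.029 ] [ 1.2302 -0.5522  1.8651]
```

To row units: 6.7 cm / 75 = 0.0893, 6.5 cm / 75 = 0.0867.

>>> {"fn": "send_rows", "kwargs": {
  "plan": [
    [[-0.0013,0,0.04,0,0,0],[-0.0013,0,0.0667,0,0,0],[-0.0013,0,0.0867,0,0,0],[-0.0013,0,0.0893,0,0,0],[-0.0013,0,0.0893,0,0,0]]
  ]
}}

```text
clock: 7.43
tool_pos: [0.5164, -0.051, 0.115]
orientation: [-180.0, -0.1, -169.0]
force: [-0.3, -0.1, 0.1]
opening: 0.044
gripper_force: 0.0
```

>>> {"fn": "send_rows", "kwargs": {
  "plan": [
    [[0,0,0,0,0,0],[0,0,0,0,0,0],[0,0,0,0,0,0],[0,0,0,0,0,0],[0,0,0,0,0,0],[0,0,0,0,0,0],[0,0,0,0,0,0],[0,0,0,0,0,0]]
  ],
  "fingers": 0
}}

```text
clock: 8.1
tool_pos: [0.5153, -0.0509, 0.1142]
orientation: [-180.0, -0.1, -169.0]
force: [-1.3, 2.3, 5.1]
opening: 0.0137
gripper_force: 30.0
```

>>> {"fn": "send_rows", "kwargs": {
  "plan": [
    [[0,0,0,0,0,0],[0,0,0,0,0,0]]
  ]
}}

```text
clock: 8.27
tool_pos: [0.5153, -0.0509, 0.1142]
orientation: [-180.0, -0.1, -169.0]
force: [-1.6, 4.0, 6.5]
opening: 0.0138
gripper_force: 30.0
```

```bash
python3 - <<'E'
from h import *
o=ctrl.get_obs();print(o["tool_pos"],o["orientation"],o["force"],o["opening"],o["gripper_force"])
r=Ro.from_euler('xyz',o["orientation"],degrees=True);print(M.inv().apply(o["tool_pos"]-r.apply([0,0,.019])-Cc), "tool y in clamp",M.inv().apply(r.apply([0,1,0])))
E
```

```text
[ 0.5153 -0.0509  0.1142] [-179.9959   -0.061  -169.0054] [-1.5932  4.0333  6.4779] 0.013771681995982875 29.998304843902588
[-0.0991  0.0904  0.1332] tool y in clamp [ 0.0018  1.     -0.0001]
```

To row units: 2.5 cm / 75 = 0.0333, 2.3 cm / 75 = 0.0307.

>>> {"fn": "send_rows", "kwargs": {
  "plan": [
    [[0,0.0067,0,0,0,0],[0,0.0133,0,0,0,0],[0,0.02,0,0,0,0],[0,0.0267,0,0,0,0],[0,0.0307,0,0,0,0],[0,0.0333,0,0,0,0],[0,0.0333,0,0,0,0],[0,0.0333,0,0,0,0]]
  ]
}}

```text
clock: 8.93
tool_pos: [0.5105, -0.0272, 0.114]
orientation: [-179.9, -0.1, -169.0]
force: [1.9, -8.8, 4.0]
opening: 0.0142
gripper_force: 30.0
```

```bash
python3 - <<'E'
from h import *
o=ctrl.get_obs();print(o["tool_pos"],o["orientation"],o["force"],M.inv().apply(o["force"]),o["opening"],o["gripper_force"])
r0=Ro.from_euler('xyz',o["orientation"],degrees=True);g=M.inv().apply(o["tool_pos"]-r0.apply([0,0,.019])-Cc);print(g)
S=ctrl.snapshot("side");m,c,st=blob(mask(S,(0,120,60),(8,255,255)),(285,225,330,275));print("red",c,st)
h=np.array([.13,g[1],.126]);d=g-h
for a in np.arange(1,21.1,2.5).tolist()+[20.5]:
    go(W(h+Ro.from_euler('y',a,degrees=True).apply(d)),Ro.from_rotvec(M.apply([0,np.radians(a),0]))*r0,a,(o["tool_pos"],r0))
cv2.imwrite("pics/latch.png",cv2.resize(S["img"][180:340,240:440,::-1],None,fx=4,fy=3))
E
```

```text
[ 0.5105 -0.0272  0.114 ] [-179.9018   -0.0965 -168.9852] [ 1.9395 -8.7572  3.9864] [ 0.2173 -8.9668  3.9864] 0.01418089475824465 29.99805897474289
[-0.0992  0.1146  0.133 ]
red [298.4444 255.5062] [296 247   7  19  81]
1.0 [ 0.02 -0.   -0.4 ] [ 0.  1. -0.] tcp [ 0.5103 -0.0272  0.1181]
3.5 [ 0.03 -0.   -1.4 ] [ 0.01  3.5  -0.01] tcp [ 0.5102 -0.0272  0.1281]
6.0 [ 0.  -0.  -2.4] [ 0.01  6.   -0.01] tcp [ 0.5105 -0.0272  0.1381]
8.5 [-0.07 -0.01 -3.4 ] [ 0.01  8.5  -0.01] tcp [ 0.5113 -0.027   0.1481]
11.0 [-0.19 -0.01 -4.4 ] [ 0.02 11.   -0.02] tcp [ 0.5124 -0.0268  0.158 ]
13.5 [-0.35 -0.01 -5.39] [ 0.02 13.5  -0.02] tcp [ 0.514  -0.0265  0.1679]
16.0 [-0.55 -0.01 -6.37] [ 0.02 16.   -0.03] tcp [ 0.516  -0.0261  0.1777]
18.5 [-0.79 -0.01 -7.34] [ 0.03 18.5  -0.03] tcp [ 0.5184 -0.0256  0.1874]
21.0 [-1.08 -0.01 -8.3 ] [ 0.03 21.   -0.04] tcp [ 0.5213 -0.025   0.197 ]
20.5 [-1.02 -0.01 -8.11] [ 0.03 20.5  -0.04] tcp [ 0.5207 -0.0252  0.1951]
```

View pics/latch.png

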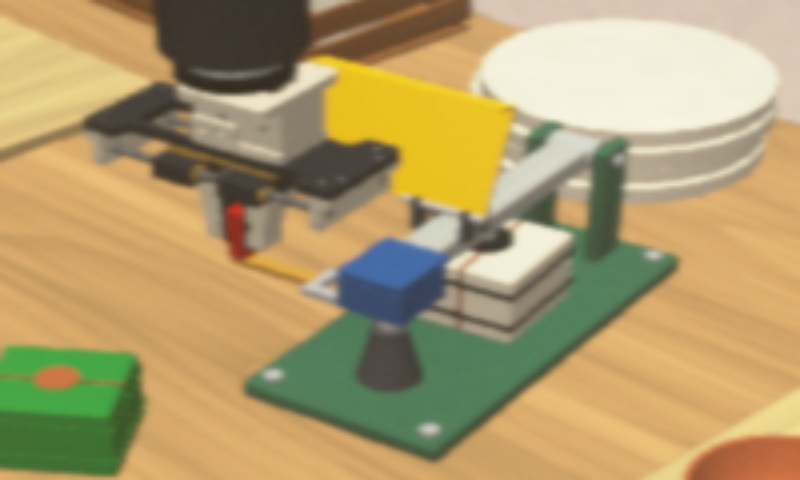

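The fork is visibly out of the coupler. The post has moved 24.2 mm and the force is above the 6.8 N spring force, so the latch is at its stop. Now I'll lift along the hinge arc.

To row units: -3.4 cm / 75 = -0.0453, -2.4 cm / 75 = -0.032, 8.5 degrees / 180 = 0.0472.

>>> {"fn": "send_rows", "kwargs": {
  "plan": [
    [[0,0,-0.0053,0,0.0056,0],[0,0,-0.0133,0,0.0139,0],[0,0,-0.0227,0,0.0239,0],[0,0,-0.032,0,0.0333,0],[-0.0013,0,-0.0453,0,0.0472,0],[-0.0013,0,-0.0453,0,0.0472,0]]
  ]
}}

```text
clock: 9.48
tool_pos: [0.5113, -0.027, 0.1482]
orientation: [-179.9, -8.9, -169.0]
force: [0.4, -8.9, -1.9]
opening: 0.014
gripper_force: 30.0
```

```bash
python3 - <<'E'
from h import *
o=ctrl.get_obs();print(o["tool_pos"],o["orientation"],M.inv().apply(o["force"]),o["moment"],o["opening"],o["gripper_force"],o["joint_pos"])
r0=Ro.from_euler('xyz',o["orientation"],degrees=True);g=M.inv().apply(o["tool_pos"]-r0.apply([0,0,.019])-Cc);h=np.array([.13,g[1],.126]);d=g-h
a0=np.degrees(np.arctan2(d[2],-d[0]))-np.degrees(np.arctan2(7,229));print(g,"beam",a0)
for a in (10.5,13,15.5,18,20.4):
    go(W(h+Ro.from_euler('y',a-a0,degrees=True).apply(d)),Ro.from_rotvec(M.apply([0,np.radians(a-8.5),0]))*r0,a,(o["tool_pos"],r0))
E
```

```text
[ 0.5113 -0.027   0.1482] [-179.9014   -8.8751 -169.0363] [-1.3527 -8.7594 -1.8734] [-2.9017 -1.4792  0.58  ] 0.014039907265336804 29.995073676109314 [ 18.1658  14.5457 -19.0217  -1.1126 -65.2551 -96.6507]
[-0.0956  0.1146  0.1669] beam 8.536321913842372
10.5 [ 0.03 -0.   -0.79] [ 0.  2. -0.] tcp [ 0.5122 -0.0269  0.156 ]
13 [ 0.04 -0.   -1.79] [ 0.01  4.5  -0.01] tcp [ 0.5137 -0.0266  0.1659]
15.5 [-0.01 -0.   -2.79] [ 0.02  7.   -0.01] tcp [ 0.5156 -0.0262  0.1757]
18 [-0.09 -0.   -3.79] [ 0.02  9.5  -0.01] tcp [ 0.5179 -0.0257  0.1854]
20.4 [-0.21 -0.01 -4.74] [ 0.03 11.9  -0.02] tcp [ 0.5205 -0.0252  0.1947]
```

To row units: -4.7 cm / 75 = -0.0627, -3.8 cm / 75 = -0.0507, 11.9 degrees / 180 = 0.0661.

>>> {"fn": "send_rows", "kwargs": {
  "plan": [
    [[0,0,-0.0107,0,0.0111,0],[0,0,-0.024,0,0.025,0],[0,0,-0.0373,0,0.0389,0],[-0.0013,0,-0.0507,0,0.0528,0],[-0.0027,0,-0.0627,0,0.0661,0],[-0.0027,0,-0.0627,0,0.0661,0],[-0.0027,0,-0.0627,0,0.0661,0]]
  ]
}}

```text
clock: 10.07
tool_pos: [0.52, -0.0253, 0.193]
orientation: [-179.9, -20.7, -169.1]
force: [0.8, -7.0, -1.8]
opening: 0.0139
gripper_force: 30.0
```

```bash
python3 - <<'E'
from h import *
o=ctrl.get_obs();print(o["tool_pos"],o["orientation"],M.inv().apply(o["force"]),o["opening"],o["gripper_force"],o["qvel"])
r0=Ro.from_euler('xyz',o["orientation"],degrees=True);g=M.inv().apply(o["tool_pos"]-r0.apply([0,0,.019])-Cc);h=np.array([.13,g[1],.126]);d=g-h
a0=np.degrees(np.arctan2(d[2],-d[0]))-np.degrees(np.arctan2(7,229));t=np.radians(a0);print(g,"beam",a0,"rise mm",230*np.sin(t)+14*(1-np.cos(t)))
S=ctrl.snapshot("side");cv2.imwrite("pics/end.png",cv2.resize(S["img"][150:340,240:440,::-1],None,fx=4,fy=3))
T=ctrl.snapshot("top");ms,cs,ss=blob(mask(S,(105,100,40),(125,255,255)),(310,200,420,300));print("blue",cs,ss)
E
```

```text
[ 0.52   -0.0253  0.193 ] [-179.9011  -20.6823 -169.0743] [-0.5621 -6.9732 -1.7984] 0.013945839632587841 30.000714361667633 [ 0.0009 -0.7295 -1.0611  0.0172  1.4178 -0.0644]
[-0.0829  0.1146  0.2108] beam 19.959195700342764 rise mm 79.35158893567403
blue [337.6006 244.6236] [327 235  27  22 348]
```

View pics/end.png

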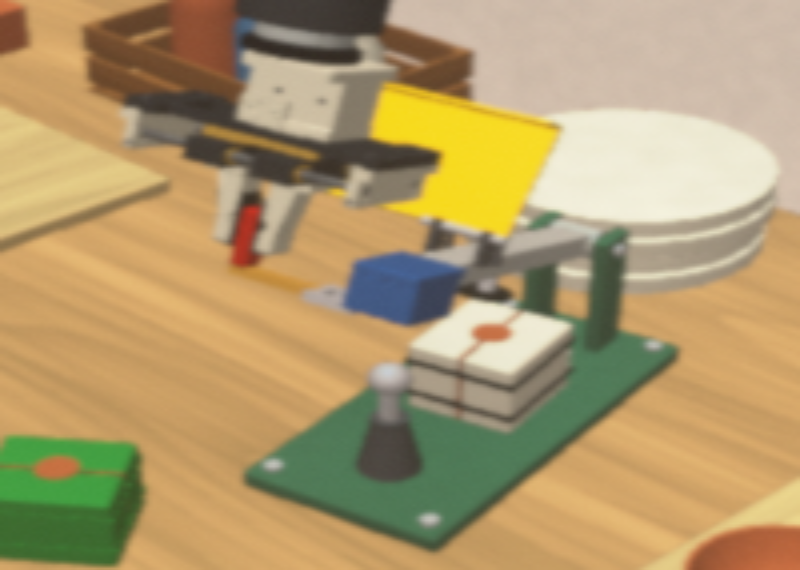

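The picture shows the coupler well above the bare ball, which is at (390,378). The cover is open, the latch is held out and the mould is in place. I'll let it settle, check and hand in.

>>> {"fn": "send_rows", "kwargs": {
  "plan": [
    [[0,0,0,0,0,0],[0,0,0,0,0,0],[0,0,0,0,0,0],[0,0,0,0,0,0],[0,0,0,0,0,0],[0,0,0,0,0,0],[0,0,0,0,0,0],[0,0,0,0,0,0]]
  ]
}}

```text
clock: 10.83
tool_pos: [0.52, -0.0253, 0.1932]
orientation: [-179.9, -20.6, -169.1]
force: [2.2, -7.9, -3.3]
opening: 0.0136
gripper_force: 30.0
```

```bash
python3 - <<'E'
from h import *
o=ctrl.get_obs();print(o["tool_pos"],o["force"],o["gripper_force"],np.abs(o["qvel"]).max())
if o["gripper_force"]>25 and o["tool_pos"][2]>.188: print(ctrl.close_job())
E
```

```text
[ 0.52   -0.0253  0.1932] [ 2.2074 -7.8787 -3.3083] 30.003874897956848 0.05769794996500537
the job is handed in; nothing more can be done
None
```

The job is handed in at 10.8 s: the cover is open on its stop, the latch is held out at its 24 mm stop, and the coupler is held steady about 79 mm above the ball; the mould was not touched, and no other object was seen to move.

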